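# Lay out the dosing place for water samples

## Task

Lay out the bench for dosing water samples: stand the steel beaker in the middle of the magnetic stirrer's round plate and put the flat knobbed lid centrally on top of the beaker, so that it covers it. On the row of three black pads beside the stirrer, stand the tall white bottle on the pad nearest the stirrer, the small white bottle on the pad farthest from the stirrer, and the brown bottle on the pad between them. Each bottle stands upright in the middle of its pad, and everything is left standing still and let go.

Things in the scene. Friction and masses are not known exactly. Their poses are not given: they have to be found in the camera images.
- tall_bottle: Loose: the taller white plastic sample bottle with orange screw cap, body 56 mm across and straight up to 78 mm, cap 44 mm across from 90 to 108 mm, 108 mm high in all, about 200 g. Round, z up, origin at the centre of its underside.
- small_bottle: Loose: the smaller white plastic sample bottle with orange screw cap, body 40 mm across and straight up to 52 mm, cap 32 mm across from 64 to 78 mm, 78 mm high in all, about 70 g. Round, z up, origin at the centre of its underside.
- brown_bottle: Loose: the brown glass bottle with black cap, body 50 mm across and straight up to 67 mm, cap 30 mm across from 79 to 95 mm, 95 mm high in all, about 200 g. Round, z up, origin at the centre of its underside.
- beaker: Loose: small straight-sided open steel beaker, 56 mm across outside, 50 mm inside, 60 mm high, about 140 g. Round, z up, origin at the centre of its underside.
- lid: Loose: flat metal lid for the beaker, a disc 70 mm across and 5 mm thick with a flat underside; on its middle a black upright round knob 20 mm across, from 5 to 30 mm above the underside; about 60 g. Round, z up, origin at the centre of its underside.
- stirrer: Fixed: magnetic stirrer, a white box 120 x 116 mm with two black knobs on its front and a round grey plate 104 mm across centred on its top; the plate's upper face is 54 mm above the bench. It stands at one end of the row of pads, either the left or the right one. Origin at the centre of its underside on the bench, z up.
- pad_left: Fixed to the bench: round flat black rubber pad, 76 mm across, 4 mm thick, origin at the centre of its underside on the bench. The left one (+y) of a straight row of three, 100 mm from the middle pad's centre.
- pad_mid: Fixed to the bench: round flat black rubber pad, 76 mm across, 4 mm thick, origin at the centre of its underside on the bench. The middle one of the row; its y axis points along the row to the left pad. Stirrer and tube rack stand 235 mm from it, one beyond each end of the row.
- pad_right: Fixed to the bench: round flat black rubber pad, 76 mm across, 4 mm thick, origin at the centre of its underside on the bench. The right one (-y) of the row, 100 mm from the middle pad's centre.
- tube_rack: Fixed obstacle, nothing goes on it: blue wire rack with white-capped tubes, 80 x 110 mm, 80 mm high, at the end of the row of pads away from the stirrer. Origin at the centre of its underside on the bench.
Mind the look-alikes: they are no part of the job. Leave any yellow look-alike of the brown_bottle alone. What is shaped like the pad_left but purple is not meant.

How it is judged:
By the outcome, as a careful person would: the job done as asked, in the order asked, and still so for the second after the job is handed in, with the robot touching nothing.
It also fails if it takes over 122 s, if anything falls off the work surface, if the arm or the gripper's body presses on something with over 40 N, if the wrist force passes 120 N, or if a joint passes its speed limit or range.

## Robot

A 6-joint arm with a two-finger parallel gripper is mounted at the origin on the work surface. World frame = base frame: x ahead of the robot, y to its left, z up, the work surface at z = 0. Lengths are in m, angles in rad, forces in N, time in s.
With the tool pointing down it reaches from about 0.375 to 0.975 m from the base axis. Payload 3.8 kg.
Tool frame: the origin (TCP) lies midway between the tips of the shut fingers; the grasp point (between the pads) lies 19 mm behind it; z points along the fingers, y is the direction in which the jaws open and shut (so a half turn about z gives the same grasp; the last joint's range is limited). The gripper opens to 85 mm and grips with 20 to 120 N. Pads are 22 mm wide; open, the fingers measure 114 mm over their backs; the gripper's body (76 mm by 85 mm) begins 54 mm behind the grasp point. The pads swing forward as they close: fully open they stand 13 mm farther back than shut.
Start: joints at [1.275, 0.264, 1.604, -0, 1.274, -0.037], TCP at [0.173, 0.653, 0.231] pointing down, gripper open.
Joint ranges: [-2.63, 2.63], [-0.94, 2.18], [0.31, 2.57], [-1.31, 4.45], [0, 2.66], [-2.55, 2.55]. Speed limits (rad/s): [2.57, 2.57, 3.14, 3.14, 3.14, 3.14].

## Interface

Orientations are given as a rotation vector (axis times angle).
In Python, from workcell import bot gives the robot as it stands.
- The arm moves only by the tool drive_tool, never from a script. Its argument "deltas" is a list of rows, each an object with "hand": the opening, from 0 (shut) to 1 (fully open); "offset": the shift along the world's x, y, z in cm, a list of three; "angular": the turn, a rotation vector about the world's x, y, z in degrees, a list of three. A call has 1 to 8 rows; each row is the pose to reach, as a shift and turn from the pose commanded when the call began; what a row does not reach only later rows make up. A row lasts 1/8 s, in which the tool goes at most 62.5 mm and 10.7 degrees, less where a joint would pass 70% of its speed; a pose out of reach is approached as far as the arm can. A call with a gripper value outside its range is refused whole. The fingers move at their own pace and stop on an object; "force" is the grip in N (left out, the last holds). Time passes only in rows, so rows that repeat a pose let the fingers close. It gives the time, the measured TCP pose, the force and the opening at its end, in the units of the state.
- bot.read_state(): the state, without advancing time (a new reading comes with each control period).
- bot.read_camera(name): name is "side" or "top" or "wrist"; returns a dict with "frame" (384x512x3 uint8, blue, green, red), "mtx" (3x3 intrinsics, pixels), "k1" (the pictures are not rectified: a ray, as slopes to the right and down, at radius r is drawn at 1 + k1 r^2 times it, then the intrinsics apply), "R" (3x3) and "t" (3): a world point X has camera coordinates R X + t. Camera axes: x right, y down, z forward; pixel columns grow to the right and rows downward; lengths in m; the calibration is good to about 2 mm. A picture is of the moment at which its call begins. There is no depth.
- bot.finish_job(): hands the job in, once; it reports no verdict.
The state is a dict: "time": time; "q": joint angles; "joint_vel": joint speeds; "joint_torque": joint torques, N m; "tool_pos": TCP position; "tcp_rot": TCP orientation; "wrist_force": force on the tool from outside, world axes, zero at the start; "torque": the same for the moment, N m; "width": opening from 0.0 (shut) to 1.0 (fully open).
Only numpy, scipy, OpenCV 4.12 (cv2) and the standard library are available. Lean on these libraries where they do the work, as an engineer would, in place of code of your own. Each camera call takes 0.05 s, during which the arm holds its last target. There are 200 camera calls.

## Working session

There is one attempt and no reset: what is moved stays moved. The work goes in short steps, Python scripts to look and compute and a tool call to move; the robot and the scene stay as the last step left them, time stands still between calls to the robot, and variables do not carry over. Pictures are saved under pics/ and viewed, about 12 in all and at most 16, crops included, and the job is handed in when it is done.

Besides the shell and the picture viewer there is one more tool, called after "Call:" by a JSON object that holds its "op" and its "data", one argument or row to a line. drive_tool: Moves the arm, as the interface text tells. Its arguments: {"type":"object","properties":{"deltas":{"type":"array"},"force":{"type":"number"}},"required":["deltas"]}

```bash
mkdir -p pics; cat > h.py <<'E'
import numpy as np, cv2
from workcell import bot
def ray(c,u,v):
    K=np.array(c["mtx"]);d=np.array([(u-K[0,2])/K[0,0],(v-K[1,2])/K[1,1]])
    s=d.copy()
    for _ in range(20): s=d/(1+c["k1"]*(s@s))
    R=np.array(c["R"]);t=np.array(c["t"])
    return -R.T@t, R.T@np.array([s[0],s[1],1.])
def at_z(c,u,v,z):
    o,d=ray(c,u,v); return o+d*(z-o[2])/d[2]
def proj(c,X):
    p=np.array(c["R"])@np.array(X,float)+np.array(c["t"]); s=p[:2]/p[2]; s=s*(1+c["k1"]*(s@s))
    K=np.array(c["mtx"]); return K[0,0]*s[0]+K[0,2],K[1,1]*s[1]+K[1,2]
def snap(n,f,scale=1.5):
    c=bot.read_camera(n); np.save(f"pics/{f}.npy",c,allow_pickle=True)
    cv2.imwrite(f"pics/{f}.png",cv2.resize(c["frame"],None,fx=scale,fy=scale)); return c
def load(f): return np.load(f"pics/{f}.npy",allow_pickle=True).item()
E
python3 - <<'E'
from h import *
for n in("top","side","wrist"):
    c=snap(n,n+"0"); print(n,c["k1"],-np.array(c["R"]).T@c["t"],c["mtx"])
print(bot.read_state())
E
```

```text
top -0.06044028841315436 [ 0.40523303 -0.00354098  1.0067609 ] [[444.81313717   0.         251.36880408]
 [  0.         444.81313717 190.69523232]
 [  0.           0.           1.        ]]
side -0.10816589822120584 [ 0.35092428 -0.80280641  0.51271616] [[438.67464627   0.         258.88829785]
 [  0.         438.67464627 184.69536883]
 [  0.           0.           1.        ]]
wrist -0.025308327174494723 [0.10798036 0.66919717 0.3734468 ] [[284.55880227   0.         254.82558855]
 [  0.         284.55880227 190.43651093]
 [  0.           0.           1.        ]]
{'time': 0.15, 'q': array([ 1.27506513e+00,  2.64623131e-01,  1.60506700e+00,  8.73062646e-07,
        1.27369429e+00, -3.69107665e-02]), 'joint_vel': array([-0.00109894, -0.00236509, -0.00342359, -0.0015392 ,  0.00053338,
       -0.00162757]), 'joint_torque': array([ 1.25536801e-03, -5.15907061e+01, -3.67956269e+01, -2.65181397e-04,
        8.18122207e-03,  1.24917316e-07]), 'tool_pos': array([0.17260273, 0.65197166, 0.23021541]), 'tcp_rot': array([-4.05382217e-01, -3.11502697e+00,  2.77518661e-03]), 'wrist_force': array([-0.86092284,  1.20640287,  0.44024709]), 'torque': array([ 0.03272948, -0.0091574 ,  0.03838637]), 'width': 0.9987526474049514}
```

View pics/top0.png

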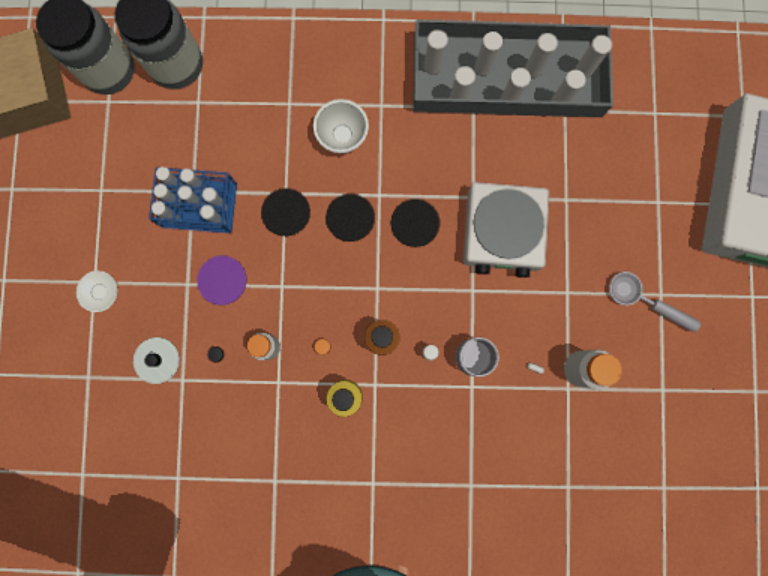

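View pics/side0.png

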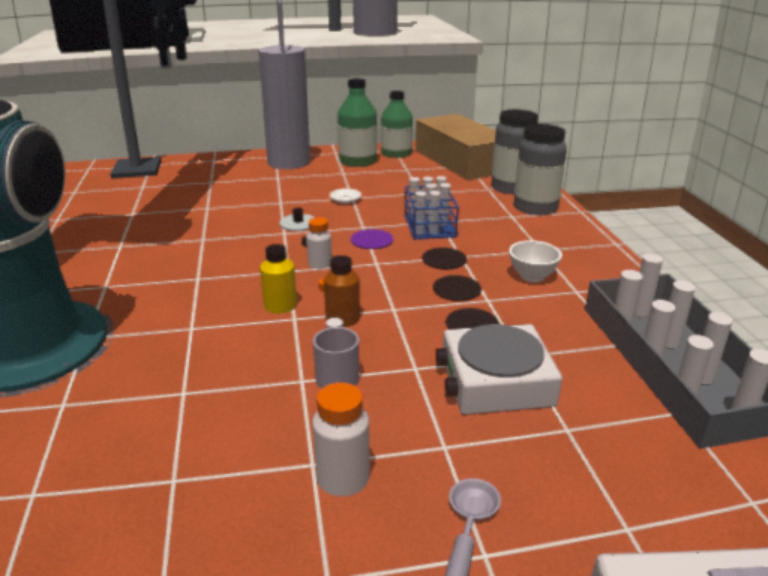

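The top view shows these candidates:
- **Tall bottle:** orange cap at (604,370). The loose orange cap at (322,346) is only a disc.
- **Small bottle:** cap at (260,346).
- **Brown bottle:** (381,337). The yellow look-alike is at (343,398).
- **Beaker:** (478,356). The white bowl at (341,127) and the scoop are not it.
- **Lid:** black knob at (152,360). The white dish at (97,291) and the loose black cap at (215,354) are not it.
- **Pads:** black at (285,212), (350,217) and (415,222). The purple disc at (221,280) is a decoy.
- **Stirrer:** plate at (509,223), on the −y side, with the rack on the +y side.

```bash
python3 - <<'E'
from h import *
c=load("top0");f=c["frame"];hsv=cv2.cvtColor(f,cv2.COLOR_BGR2HSV)
H,S,V=[hsv[...,i].astype(int) for i in range(3)]
org=(H>6)&(H<20)&(S>170)&(V>170)
blk=(V<45)
gry=(S<40)&(V>85)&(V<150)
def blob(m,u,v,z,name,r):
    u/=1.5;v/=1.5
    w=np.zeros(m.shape,np.uint8);cv2.circle(w,(int(u),int(v)),r,1,-1)
    mm=(m&(w>0)).astype(np.uint8);n,l,st,ce=cv2.connectedComponentsWithStats(mm)
    k=1+np.argmax(st[1:,4]);x,y,ww,hh,a=st[k]
    cc=(x+(ww-1)/2,y+(hh-1)/2)
    o,d=ray(c,*ce[k]);sz=np.sqrt(4*a/np.pi)/444.8*(o[2]-z)
    print(name,"cent",at_z(c,*ce[k],z).round(4),"bbox",at_z(c,*cc,z).round(4),"diam",sz.round(4),st[k])
blob(org,604,370,.108,"tall",20);blob(org,260,346,.078,"small",16)
blob(blk,381,337,.095,"brown",14);blob(blk,152,360,.03,"lidknob",12)
for n,u,v in(("padR",415,222),("padM",350,217),("padL",285,212)):blob(blk,u,v,.004,n,22)
blob(gry,509,223,.054,"stir",30)
print(at_z(c,478/1.5,356/1.5,.06),at_z(c,156/1.5,360/1.5,.005))
for n,(u,v) in dict(a=(152,360),).items():pass
big=[cv2.resize(f[int(v/1.5)-40:int(v/1.5)+40,int(u/1.5)-60 if u>150 else 30:][:, :120],None,fx=3.3,fy=3.3,interpolation=cv2.INTER_CUBIC) for u,v in((540,360),(381,350),(220,340),(509,223))]
cv2.imwrite("pics/crop0.png",np.vstack([np.hstack(big[:2]),np.hstack(big[2:])]))
E
```

```text
tall cent [ 0.4165 -0.3208  0.108 ] bbox [ 0.4165 -0.3215  0.108 ] diam 0.0056 [407 237   5   3   6]
small cent [0.4226 0.1653 0.078 ] bbox [0.4229 0.1647 0.078 ] diam 0.0289 [165 223  14  15 150]
brown cent [0.4344 0.0052 0.095 ] bbox [0.4344 0.0052 0.095 ] diam 0.0023 [248 226   1   1   1]
lidknob cent [0.3987 0.3272 0.03  ] bbox [0.399  0.3274 0.03  ] diam 0.0177 [ 97 236  10   8  51]
padR cent [ 0.6164 -0.0543  0.004 ] bbox [ 0.6172 -0.054   0.004 ] diam 0.0706 [261 133  31  31 771]
padM cent [0.6224 0.045  0.004 ] bbox [0.622 0.046 0.004] diam 0.0705 [217 130  32  31 767]
padL cent [0.6288 0.1441 0.004 ] bbox [0.6281 0.1441 0.004 ] diam 0.0704 [175 126  31  32 765]
stir cent [ 0.6085 -0.1886  0.054 ] bbox [ 0.6077 -0.1881  0.054 ] diam 0.0999 [ 315  126   48   47 1707]
[ 0.41481091 -0.14489613  0.06      ] [0.39786989 0.33010245 0.005     ]
```

View pics/crop0.png

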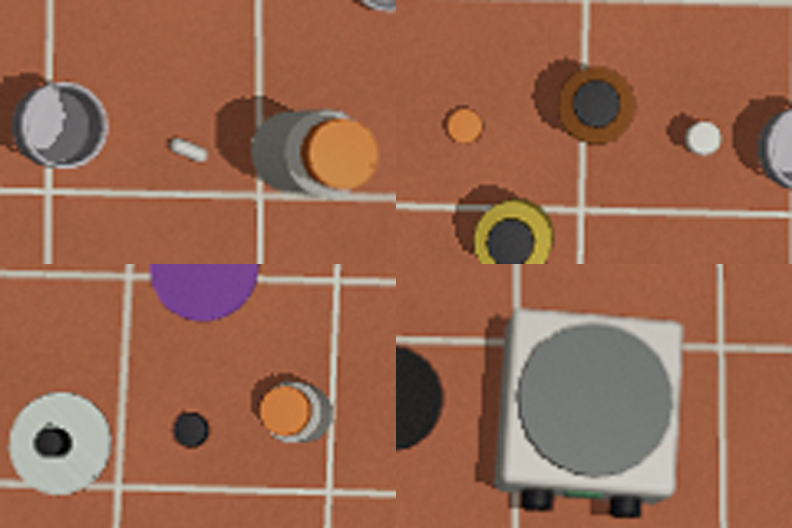

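```bash
python3 - <<'E'
from h import *
c=load("top0")
for n,u,v,z in(("tall",403,246.7,.108),("brown",254.9,224.2,.095),("beaker",318.8,237.9,.06),("small",(285-0)/3.3+86,410/3.3-80+187-0,.078)):
    print(n,at_z(c,u,v,z).round(4))
E
```

```text
tall [ 0.3988 -0.309   0.108 ]
brown [ 0.4384 -0.0089  0.095 ]
beaker [ 0.4136 -0.1452  0.06  ]
small [0.4203 0.1628 0.078 ]
```

Call:
{"op": "drive_tool", "data": {
  "deltas": [
    {"hand": 1, "offset": [30, -40, 0], "angular": [0, 0, -75]},
    {"hand": 1, "offset": [30, -40, 0], "angular": [0, 0, -75]},
    {"hand": 1, "offset": [30, -40, 0], "angular": [0, 0, -75]},
    {"hand": 1, "offset": [30, -40, 0], "angular": [0, 0, -75]},
    {"hand": 1, "offset": [30, -40, 0], "angular": [0, 0, -75]},
    {"hand": 1, "offset": [30, -40, 0], "angular": [0, 0, -75]},
    {"hand": 1, "offset": [30, -40, 0], "angular": [0, 0, -75]},
    {"hand": 1, "offset": [30, -40, 0], "angular": [0, 0, -75]}
  ],
  "force": 40
}}

```text
time: 1.15
tool_pos: [0.4735, 0.2507, 0.2312]
tcp_rot: [-2.22, -2.223, -0.0]
wrist_force: [1.0, 0.7, 0.1]
width: 1.001
```

Call:
{"op": "drive_tool", "data": {
  "deltas": [
    {"hand": 1, "offset": [-6, -39.5, -3], "angular": [0, 0, 0]},
    {"hand": 1, "offset": [-6, -39.5, -3], "angular": [0, 0, 0]},
    {"hand": 1, "offset": [-6, -39.5, -3], "angular": [0, 0, 0]},
    {"hand": 1, "offset": [-6, -39.5, -3], "angular": [0, 0, 0]},
    {"hand": 1, "offset": [-6, -39.5, -3], "angular": [0, 0, 0]},
    {"hand": 1, "offset": [-6, -39.5, -3], "angular": [0, 0, 0]},
    {"hand": 1, "offset": [-6, -39.5, -3], "angular": [0, 0, 0]},
    {"hand": 1, "offset": [-6, -39.5, -3], "angular": [0, 0, 0]}
  ]
}}

```text
time: 2.15
tool_pos: [0.412, -0.1439, 0.2009]
tcp_rot: [-2.222, -2.22, 0.001]
wrist_force: [-0.6, 0.5, 1.1]
width: 1.006
```

```bash
python3 - <<'E'
from h import *
c=snap("wrist","w1",1.5); s=bot.read_state(); print(s["tool_pos"],s["q"])
print(-np.array(c["R"]).T@c["t"])
for x,y,z in((.4136,-.1452,.06),(.4136,-.1452,0)):print(np.array(proj(c,(x,y,z)))*1.5)
E
```

```text
[ 0.41234054 -0.14281132  0.20101502] [-3.90911516e-01 -1.78972808e-01  2.12139100e+00  5.45339901e-04
  1.19988460e+00 -3.91604589e-01]
[ 0.41095343 -0.07808881  0.34430023]
[386.56962279 272.30298178]
[385.91008014 255.48355364]
```

View pics/w1.png

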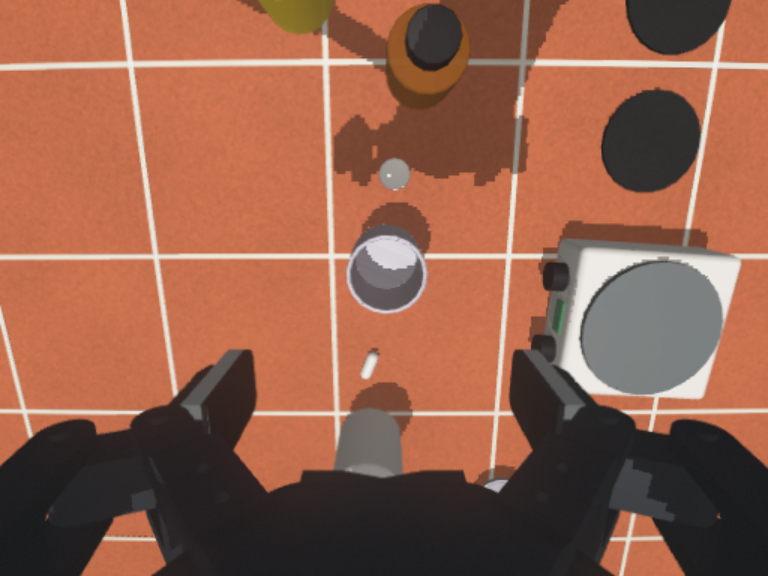

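The wrist view shows the beaker rim at (387,272), against a prediction of (386.6,272.3), so the top-camera fix holds. The stirrer plate is at (652,328).

Call:
{"op": "drive_tool", "data": {
  "deltas": [
    {"hand": 1, "offset": [0, -0.3, -9], "angular": [0, 0, 0]},
    {"hand": 1, "offset": [0, -0.3, -9], "angular": [0, 0, 0]},
    {"hand": 1, "offset": [0, -0.3, -15], "angular": [0, 0, 0]},
    {"hand": 1, "offset": [0, -0.3, -18.3], "angular": [0, 0, 0]},
    {"hand": 1, "offset": [0, -0.3, -18.3], "angular": [0, 0, 0]},
    {"hand": 0, "offset": [0, -0.3, -18.3], "angular": [0, 0, 0]},
    {"hand": 0, "offset": [0, -0.3, -18.3], "angular": [0, 0, 0]},
    {"hand": 0, "offset": [0, -0.3, -18.3], "angular": [0, 0, 0]}
  ],
  "force": 40
}}

```text
time: 3.2
tool_pos: [0.4149, -0.1459, 0.0207]
tcp_rot: [2.216, 2.222, 0.003]
wrist_force: [0.3, 2.8, 7.4]
width: 0.651
```

Call:
{"op": "drive_tool", "data": {
  "deltas": [
    {"hand": 0, "offset": [0, 0, 0], "angular": [0, 0, 0]},
    {"hand": 0, "offset": [0, 0, 0], "angular": [0, 0, 0]},
    {"hand": 0, "offset": [0, 0, 3], "angular": [0, 0, 0]},
    {"hand": 0, "offset": [0, 0, 8], "angular": [0, 0, 0]},
    {"hand": 0, "offset": [0, 0, 12], "angular": [0, 0, 0]},
    {"hand": 0, "offset": [0, 0, 12], "angular": [0, 0, 0]},
    {"hand": 0, "offset": [0, 0, 12], "angular": [0, 0, 0]}
  ]
}}

```text
time: 4.08
tool_pos: [0.4124, -0.1454, 0.1382]
tcp_rot: [2.218, 2.224, 0.0]
wrist_force: [-0.6, 0.5, -1.7]
width: 0.651
```

```bash
python3 - <<'E'
from h import *
s=bot.read_state(); print(s["tool_pos"],s["width"],s["wrist_force"])
c=load("w1"); f=cv2.cvtColor(c["frame"],cv2.COLOR_BGR2HSV)
m=((f[...,1]<50)&(f[...,2]>80)&(f[...,2]<160)).astype(np.uint8); w=np.zeros_like(m);w[170:268,380:486]=1
n,l,st,ce=cv2.connectedComponentsWithStats(m*w);k=1+np.argmax(st[1:,4])
cn,_=cv2.findContours((l==k).astype(np.uint8),0,cv2.CHAIN_APPROX_NONE); e=cv2.fitEllipse(max(cn,key=len)); print(st[k],e,at_z(c,*e[0],.054))
m=(f[...,2]<55).astype(np.uint8); w=np.zeros_like(m);w[55:132,395:472]=1
n,l,st,ce=cv2.connectedComponentsWithStats(m*w);k=1+np.argmax(st[1:,4]);print("padR",at_z(c,*ce[k],.004))
E
```

```text
[ 0.4124116  -0.14537878  0.13822921] 0.650731445317766 [-0.62428826  0.47279707 -1.74474343]
[ 387  172   95   91 6487] ((434.2392883300781, 217.88233947753906), (82.94673156738281, 98.2685546875), 52.858943939208984) [ 0.60720422 -0.18764683  0.054     ]
padR [ 0.61563259 -0.05484788  0.004     ]
```

Call:
{"op": "drive_tool", "data": {
  "deltas": [
    {"hand": 0, "offset": [5, -1, 0], "angular": [0, 0, 0]},
    {"hand": 0, "offset": [11, -2.5, 0], "angular": [0, 0, 0]},
    {"hand": 0, "offset": [16, -3.5, 0], "angular": [0, 0, 0]},
    {"hand": 0, "offset": [19.5, -4.3, 0], "angular": [0, 0, 0]},
    {"hand": 0, "offset": [19.5, -4.3, 0], "angular": [0, 0, 0]},
    {"hand": 0, "offset": [19.5, -4.3, -3], "angular": [0, 0, 0]},
    {"hand": 0, "offset": [19.5, -4.3, -5], "angular": [0, 0, 0]},
    {"hand": 0, "offset": [19.5, -4.3, -5], "angular": [0, 0, 0]}
  ]
}}

```text
time: 5.08
tool_pos: [0.6042, -0.1874, 0.0847]
tcp_rot: [-2.214, -2.22, 0.005]
wrist_force: [-0.6, 0.2, -1.3]
width: 0.65
```

```bash
python3 - <<'E'
from h import *
s=bot.read_state(); print(s["tool_pos"],s["width"],s["wrist_force"],s["time"])
E
```

```text
[ 0.60419246 -0.18736075  0.0846667 ] 0.6504124252023177 [-0.56594529  0.16418273 -1.29174724] 5.075
```

Call:
{"op": "drive_tool", "data": {
  "deltas": [
    {"hand": 0, "offset": [0, 0, -0.5], "angular": [0, 0, 0]},
    {"hand": 0, "offset": [0, 0, -0.8], "angular": [0, 0, 0]},
    {"hand": 0, "offset": [0, 0, -0.8], "angular": [0, 0, 0]},
    {"hand": 0, "offset": [0, 0, -0.8], "angular": [0, 0, 0]}
  ]
}}

```text
time: 5.58
tool_pos: [0.6081, -0.1886, 0.0809]
tcp_rot: [2.217, 2.224, 0.001]
wrist_force: [0.1, -0.3, -0.7]
width: 0.652
```

```bash
python3 - <<'E'
from h import *
c=snap("wrist","w2",1.5);c=snap("side","s2",1);s=bot.read_state(); print(s["tool_pos"],s["tcp_rot"],s["width"],s["wrist_force"],s["time"])
f=c["frame"];u,v=map(int,proj(c,(.608,-.188,.06)));print(u,v)
cv2.imwrite("pics/s2c.png",cv2.resize(f[v-70:v+70,u-90:u+90],None,fx=4,fy=4,interpolation=cv2.INTER_CUBIC))
E
```

```text
[ 0.60804071 -0.18856085  0.08074665] [2.21752003e+00 2.22436705e+00 4.89262483e-04] 0.6521457581704759 [ 0.96308358 -0.53019453 -1.53502737] 5.675
333 227
```

View pics/s2c.png

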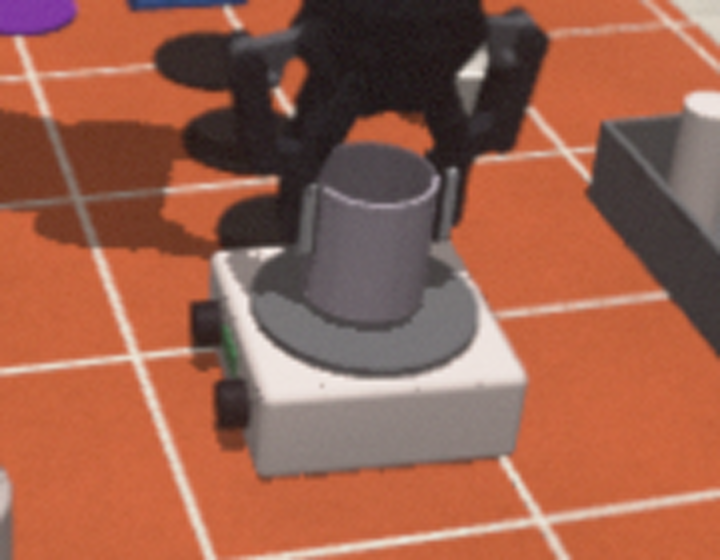

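The side crop shows the beaker upright and central over the plate, still a few mm above it.

Call:
{"op": "drive_tool", "data": {
  "deltas": [
    {"hand": 0, "offset": [0, 0, -0.4], "angular": [0, 0, 0]},
    {"hand": 0, "offset": [0, 0, -0.5], "angular": [0, 0, 0]},
    {"hand": 0, "offset": [0, 0, -0.5], "angular": [0, 0, 0]}
  ]
}}

```text
time: 6.05
tool_pos: [0.6076, -0.1884, 0.075]
tcp_rot: [-2.218, -2.225, 0.0]
wrist_force: [1.2, 0.5, -0.7]
width: 0.649
```

Call:
{"op": "drive_tool", "data": {
  "deltas": [
    {"hand": 0, "offset": [0, 0, -0.1], "angular": [0, 0, 0]},
    {"hand": 0, "offset": [0, 0, -0.2], "angular": [0, 0, 0]},
    {"hand": 0, "offset": [0, 0, -0.2], "angular": [0, 0, 0]}
  ]
}}

```text
time: 6.42
tool_pos: [0.6078, -0.1885, 0.0747]
tcp_rot: [2.218, 2.225, 0.0]
wrist_force: [-3.5, 2.2, 6.5]
width: 0.653
```

Call:
{"op": "drive_tool", "data": {
  "deltas": [
    {"hand": 1, "offset": [0, 0, 0], "angular": [0, 0, 0]},
    {"hand": 1, "offset": [0, 0, 0], "angular": [0, 0, 0]},
    {"hand": 1, "offset": [0, 0, 0], "angular": [0, 0, 0]},
    {"hand": 1, "offset": [0, 0, 4], "angular": [0, 0, 0]},
    {"hand": 1, "offset": [0, 0, 9], "angular": [0, 0, 0]},
    {"hand": 1, "offset": [0, 0, 14], "angular": [0, 0, 0]},
    {"hand": 1, "offset": [0, 5, 14], "angular": [0, 0, 0]},
    {"hand": 1, "offset": [0, 5, 14], "angular": [0, 0, 0]}
  ]
}}

```text
time: 7.42
tool_pos: [0.6081, -0.1361, 0.2143]
tcp_rot: [2.215, 2.227, 0.002]
wrist_force: [0.3, -0.1, -0.4]
width: 0.998
```

```bash
python3 - <<'E'
from h import *
c=snap("top","t3",1);s=bot.read_state(); print(s["tool_pos"],s["tcp_rot"],s["width"],s["q"])
f=c["frame"];u,v=map(int,proj(c,(.608,-.188,.06)));print(u,v)
f=f[v-40:v+40,u-50:u+50];cv2.imwrite("pics/t3c.png",cv2.resize(f,None,fx=6,fy=6,interpolation=cv2.INTER_CUBIC))
print([np.array(proj(c,(.6078,-.1885,z)))-(u-50,v-40) for z in(.054,.114)])
E
```

```text
[ 0.60774496 -0.13737441  0.21347991] [2.21539703e+00 2.22697622e+00 7.30759266e-05] 1.003630819215715 [-2.62202652e-01  1.78144217e-01  1.74087145e+00 -1.42135790e-04
  1.22225044e+00 -2.67367183e-01]
338 148
[array([50.68501935, 40.94064648]), array([56.33090706, 34.96987741])]
```

View pics/t3c.png

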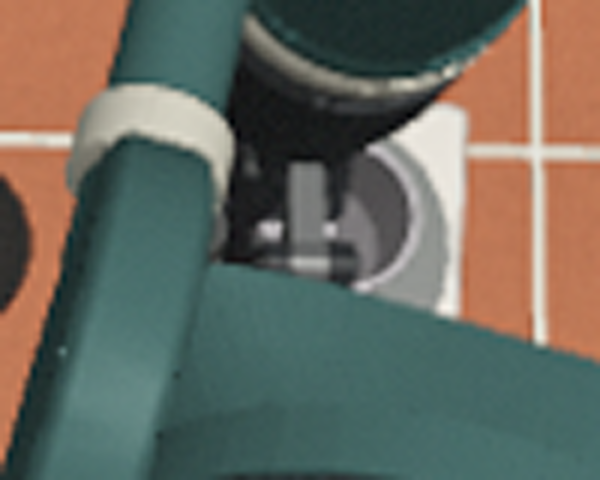

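The crop is partly blocked by the arm. The beaker rim's right edge is at 425 px, against 421 expected, so it stands centred. On to the lid.

Call:
{"op": "drive_tool", "data": {
  "deltas": [
    {"hand": 1, "offset": [-20.9, 46.6, -1.5], "angular": [0, 0, 0]},
    {"hand": 1, "offset": [-20.9, 46.6, -1.5], "angular": [0, 0, 0]},
    {"hand": 1, "offset": [-20.9, 46.6, -1.5], "angular": [0, 0, 0]},
    {"hand": 1, "offset": [-20.9, 46.6, -1.5], "angular": [0, 0, 0]},
    {"hand": 1, "offset": [-20.9, 46.6, -1.5], "angular": [0, 0, 0]},
    {"hand": 1, "offset": [-20.9, 46.6, -1.5], "angular": [0, 0, 0]},
    {"hand": 1, "offset": [-20.9, 46.6, -1.5], "angular": [0, 0, 0]},
    {"hand": 1, "offset": [-20.9, 46.6, -1.5], "angular": [0, 0, 0]}
  ]
}}

```text
time: 8.48
tool_pos: [0.4026, 0.3184, 0.198]
tcp_rot: [2.218, 2.224, -0.001]
wrist_force: [0.7, 0.3, -0.6]
width: 0.998
```

Call:
{"op": "drive_tool", "data": {
  "deltas": [
    {"hand": 1, "offset": [0, 0, 0], "angular": [0, 0, 0]},
    {"hand": 1, "offset": [0, 0, 0], "angular": [0, 0, 0]},
    {"hand": 1, "offset": [0, 0, 0], "angular": [0, 0, 0]}
  ]
}}

```text
time: 8.85
tool_pos: [0.404, 0.316, 0.1982]
tcp_rot: [2.22, 2.222, -0.001]
wrist_force: [-0.1, 1.0, 0.1]
width: 0.998
```

```bash
python3 - <<'E'
from h import *
c=snap("wrist","w4",1.5);s=bot.read_state(); print(s["tool_pos"],s["tcp_rot"],s["width"],s["time"])
print([np.array(proj(c,(.399,.328,z)))*1.5 for z in(.03,.005)])
f=cv2.cvtColor(c["frame"],cv2.COLOR_BGR2HSV)
u,v=map(int,proj(c,(.399,.328,.005)))
m=((f[...,1]<60)&(f[...,2]>90)).astype(np.uint8);n,l,st,ce=cv2.connectedComponentsWithStats(m)
k=max((i for i in range(1,n) if abs(ce[i][0]-u)<25 and abs(ce[i][1]-v)<25),key=lambda i:st[i][4])
cn,_=cv2.findContours((l==k).astype(np.uint8),0,cv2.CHAIN_APPROX_NONE);e=cv2.fitEllipse(cv2.convexHull(max(cn,key=len)));print(st[k],e,at_z(c,*e[0],.005))
E
```

```text
[0.4040777  0.31604686 0.19837034] [ 2.22064599e+00  2.22182718e+00 -8.02920778e-04] 0.9978856388915349 8.9
[array([377.27083412, 246.04801096]), array([377.63507358, 240.65260341])]
[    0     0   512   329 13035] ((239.03585815429688, 133.97906494140625), (422.1604309082031, 573.6765747070312), 57.24125671386719) [0.38426096 0.35903893 0.005     ]
```

View pics/w4.png

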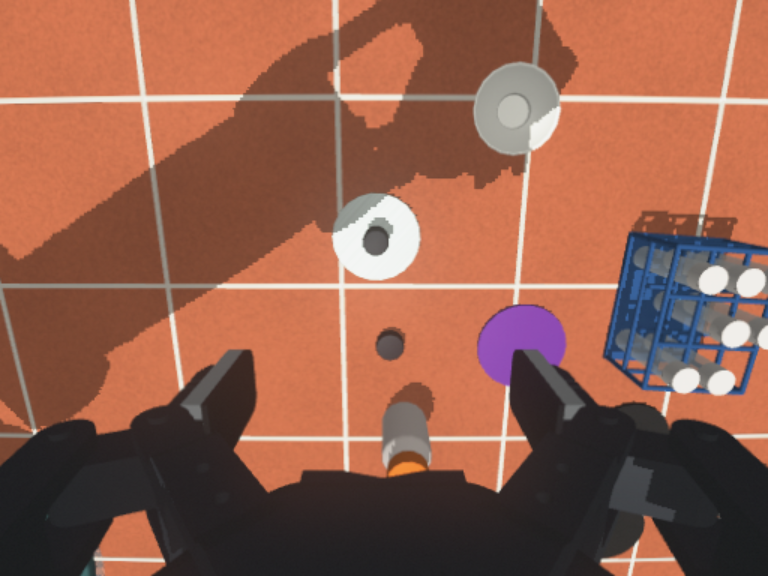

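The wrist view shows the lid disc centred at about (376,236) with its knob top at (375,241). The purple pad, loose black cap and white dish are clear of it.

```bash
python3 - <<'E'
from h import *
c=load("w4")
print(at_z(c,375.5/1.5,241/1.5,.03),at_z(c,376.3/1.5,237/1.5,.005))
f=cv2.cvtColor(c["frame"],cv2.COLOR_BGR2HSV)
m=(f[...,1]<60).astype(np.uint8);w=np.zeros_like(m);w[126:190,218:283]=1
cn,_=cv2.findContours(m*w,0,cv2.CHAIN_APPROX_NONE);e=cv2.fitEllipse(max(cn,key=len));print(e,at_z(c,*e[0],.005))
E
```

```text
[0.39770673 0.33175358 0.03      ] [0.39794829 0.33091744 0.005     ]
((248.791748046875, 160.34274291992188), (63.654571533203125, 68.63016510009766), 122.25922393798828) [0.39546726 0.32810923 0.005     ]
```

Call:
{"op": "drive_tool", "data": {
  "deltas": [
    {"hand": 1, "offset": [-0.6, 1.2, -8], "angular": [0, 0, 0]},
    {"hand": 1, "offset": [-0.6, 1.2, -8], "angular": [0, 0, 0]},
    {"hand": 0.5, "offset": [-0.6, 1.2, -14.8], "angular": [0, 0, 0]},
    {"hand": 0.5, "offset": [-0.6, 1.2, -14.8], "angular": [0, 0, 0]},
    {"hand": 0.5, "offset": [-0.6, 1.2, -14.8], "angular": [0, 0, 0]}
  ]
}}

```text
time: 9.52
tool_pos: [0.398, 0.3294, 0.0515]
tcp_rot: [2.219, 2.224, 0.0]
wrist_force: [0.4, -0.4, -0.2]
width: 0.5
```

Call:
{"op": "drive_tool", "data": {
  "deltas": [
    {"hand": 0.5, "offset": [0, 0.15, -2.5], "angular": [0, 0, 0]},
    {"hand": 0.5, "offset": [0, 0.15, -4], "angular": [0, 0, 0]},
    {"hand": 0.5, "offset": [0, 0.15, -4], "angular": [0, 0, 0]},
    {"hand": 0, "offset": [0, 0.15, -4], "angular": [0, 0, 0]},
    {"hand": 0, "offset": [0, 0.15, -4], "angular": [0, 0, 0]},
    {"hand": 0, "offset": [0, 0.15, -4], "angular": [0, 0, 0]}
  ]
}}

```text
time: 10.28
tool_pos: [0.3982, 0.3317, 0.012]
tcp_rot: [2.218, 2.225, 0.004]
wrist_force: [-0.5, -1.3, 5.7]
width: 0.213
```

Call:
{"op": "drive_tool", "data": {
  "deltas": [
    {"hand": 0, "offset": [0, 0, 0], "angular": [0, 0, 0]},
    {"hand": 0, "offset": [0, 0, 2], "angular": [0, 0, 0]},
    {"hand": 0, "offset": [0, 0, 7], "angular": [0, 0, 0]},
    {"hand": 0, "offset": [0, 0, 13], "angular": [0, 0, 0]},
    {"hand": 0, "offset": [0, 0, 19], "angular": [0, 0, 0]},
    {"hand": 0, "offset": [0, 0, 20], "angular": [0, 0, 0]},
    {"hand": 0, "offset": [0, 0, 20], "angular": [0, 0, 0]},
    {"hand": 0, "offset": [0, 0, 20], "angular": [0, 0, 0]}
  ]
}}

```text
time: 11.28
tool_pos: [0.3959, 0.33, 0.2081]
tcp_rot: [-2.218, -2.224, 0.007]
wrist_force: [-0.5, 0.3, -1.0]
width: 0.218
```

```bash
python3 - <<'E'
from h import *
c=snap("side","s5",1);s=bot.read_state(); print(s["tool_pos"],s["tcp_rot"],s["width"],s["wrist_force"],s["time"])
u,v=map(int,proj(c,s["tool_pos"]));f=c["frame"][max(v-60,0):v+60,u-70:u+70]
cv2.imwrite("pics/s5c.png",cv2.resize(f,None,fx=5,fy=5,interpolation=cv2.INTER_CUBIC))
E
```

```text
[0.39580192 0.32995931 0.20780991] [-2.21760384 -2.22432356  0.00759606] 0.21379313853832888 [ 0.78426758 -1.03783925 -0.97928056] 11.325
```

View pics/s5c.png

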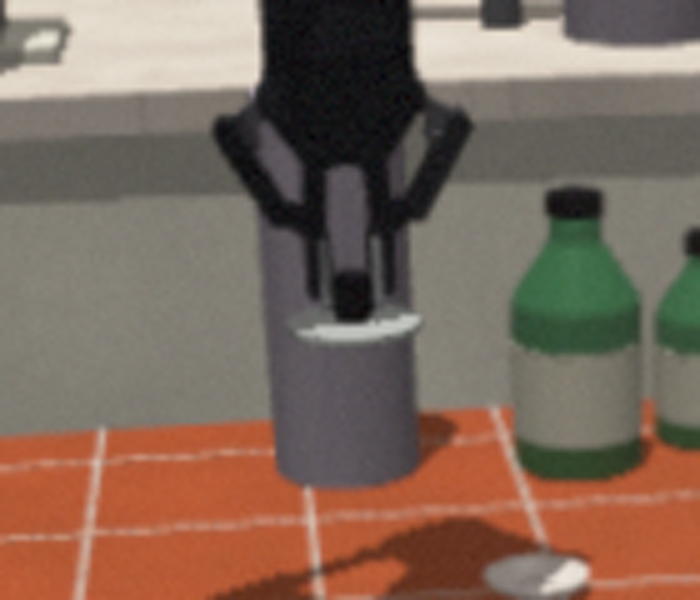

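The lid hangs level, held by its knob. I'll carry it over to the beaker.

Call:
{"op": "drive_tool", "data": {
  "deltas": [
    {"hand": 0, "offset": [8, -20, 0], "angular": [0, 0, 0]},
    {"hand": 0, "offset": [8, -20, 0], "angular": [0, 0, 0]},
    {"hand": 0, "offset": [8, -20, 0], "angular": [0, 0, 0]},
    {"hand": 0, "offset": [16, -40, 0], "angular": [0, 0, 0]},
    {"hand": 0, "offset": [16, -40, 0], "angular": [0, 0, 0]},
    {"hand": 0, "offset": [16, -40, 0], "angular": [0, 0, 0]},
    {"hand": 0, "offset": [16, -40, 0], "angular": [0, 0, 0]},
    {"hand": 0, "offset": [16, -40, 0], "angular": [0, 0, 0]}
  ]
}}

```text
time: 12.32
tool_pos: [0.5571, -0.0724, 0.2081]
tcp_rot: [-2.222, -2.218, 0.004]
wrist_force: [0.1, 0.3, -0.9]
width: 0.211
```

Call:
{"op": "drive_tool", "data": {
  "deltas": [
    {"hand": 0, "offset": [5, -12, 0], "angular": [0, 0, 0]},
    {"hand": 0, "offset": [5, -12, 0], "angular": [0, 0, 0]},
    {"hand": 0, "offset": [5, -12, 0], "angular": [0, 0, 0]},
    {"hand": 0, "offset": [5, -12, 0], "angular": [0, 0, 0]},
    {"hand": 0, "offset": [5, -12, -3], "angular": [0, 0, 0]},
    {"hand": 0, "offset": [5, -12, -5], "angular": [0, 0, 0]},
    {"hand": 0, "offset": [5, -12, -5], "angular": [0, 0, 0]},
    {"hand": 0, "offset": [5, -12, -5], "angular": [0, 0, 0]}
  ]
}}

```text
time: 13.32
tool_pos: [0.6074, -0.1883, 0.1611]
tcp_rot: [2.217, 2.225, 0.0]
wrist_force: [0.3, -0.4, 0.1]
width: 0.215
```

```bash
python3 - <<'E'
from h import *
c=snap("side","s6",1);s=bot.read_state(); print(s["tool_pos"],s["tcp_rot"],s["width"],s["wrist_force"],s["time"])
E
```

```text
[ 0.60793014 -0.18868683  0.16178246] [2.21633515e+00 2.22436737e+00 1.27929949e-03] 0.21472747788727375 [ 0.30941589 -0.29623117  0.23986798] 13.375
```

Positioned at (0.6078, −0.1885). Lowering gently: the underside should touch at TCP z ≈ 0.126.

Call:
{"op": "drive_tool", "data": {
  "deltas": [
    {"hand": 0, "offset": [0, 0, -2], "angular": [0, 0, 0]},
    {"hand": 0, "offset": [0, 0, -3], "angular": [0, 0, 0]},
    {"hand": 0, "offset": [0, 0, -3.2], "angular": [0, 0, 0]},
    {"hand": 0, "offset": [0, 0, -3.2], "angular": [0, 0, 0]}
  ]
}}

```text
time: 13.88
tool_pos: [0.607, -0.189, 0.1282]
tcp_rot: [-2.218, -2.224, 0.0]
wrist_force: [0.6, -0.6, -1.6]
width: 0.211
```

Call:
{"op": "drive_tool", "data": {
  "deltas": [
    {"hand": 0, "offset": [0, 0, -0.2], "angular": [0, 0, 0]},
    {"hand": 0, "offset": [0, 0, -0.3], "angular": [0, 0, 0]},
    {"hand": 0, "offset": [0, 0, -0.3], "angular": [0, 0, 0]}
  ]
}}

```text
time: 14.25
tool_pos: [0.6075, -0.1891, 0.126]
tcp_rot: [2.218, 2.224, 0.0]
wrist_force: [0.6, -0.5, 0.4]
width: 0.215
```

Call:
{"op": "drive_tool", "data": {
  "deltas": [
    {"hand": 0, "offset": [0, 0, -0.1], "angular": [0, 0, 0]},
    {"hand": 0, "offset": [0, 0, -0.1], "angular": [0, 0, 0]}
  ]
}}

```text
time: 14.5
tool_pos: [0.6076, -0.1892, 0.126]
tcp_rot: [2.217, 2.224, 0.001]
wrist_force: [-2.0, 0.4, 5.6]
width: 0.213
```

Call:
{"op": "drive_tool", "data": {
  "deltas": [
    {"hand": 0.5, "offset": [0, 0, 0], "angular": [0, 0, 0]},
    {"hand": 0.5, "offset": [0, 0, 0], "angular": [0, 0, 0]},
    {"hand": 0.5, "offset": [0, 0, 0], "angular": [0, 0, 0]},
    {"hand": 0.5, "offset": [0, 0, 2], "angular": [0, 0, 0]},
    {"hand": 0.5, "offset": [0, 0, 5], "angular": [0, 0, 0]},
    {"hand": 1, "offset": [0, 0, 9], "angular": [0, 0, 0]},
    {"hand": 1, "offset": [0, 0, 9], "angular": [0, 0, 0]}
  ]
}}

```text
time: 15.38
tool_pos: [0.6105, -0.1901, 0.2213]
tcp_rot: [2.211, 2.218, 0.007]
wrist_force: [-0.7, -0.2, 0.8]
width: 0.9
```

Call:
{"op": "drive_tool", "data": {
  "deltas": [
    {"hand": 1, "offset": [-20.5, -11.5, 0], "angular": [0, 0, 0]},
    {"hand": 1, "offset": [-20.5, -11.5, 0], "angular": [0, 0, 0]},
    {"hand": 1, "offset": [-20.5, -11.5, 0], "angular": [0, 0, 0]},
    {"hand": 1, "offset": [-20.5, -11.5, 0], "angular": [0, 0, 0]},
    {"hand": 1, "offset": [-20.5, -11.5, 0], "angular": [0, 0, 0]},
    {"hand": 1, "offset": [-20.5, -11.5, 0], "angular": [0, 0, 0]},
    {"hand": 1, "offset": [-20.5, -11.5, 0], "angular": [0, 0, 0]}
  ]
}}

```text
time: 16.25
tool_pos: [0.4032, -0.3035, 0.2147]
tcp_rot: [2.217, 2.226, 0.001]
wrist_force: [0.3, -0.3, 0.5]
width: 1.003
```

```bash
python3 - <<'E'
from h import *
c=snap("wrist","w7",1.5);s=bot.read_state(); print(s["tool_pos"],s["tcp_rot"],s["q"],s["time"])
print([np.array(proj(c,p))*1.5 for p in((.3988,-.309,.108),(.6078,-.1885,.144),(.6078,-.1885,.119))])
f=load("s6");d=snap("side","s7",1)["frame"][130:270,255:410]
d2=snap("top","t7",1)["frame"][90:290,300:440]
cv2.imwrite("pics/s7c.png",np.hstack([cv2.resize(d,(443,400),interpolation=cv2.INTER_CUBIC),cv2.resize(d2,(280,400),interpolation=cv2.INTER_CUBIC)]))
E
```

```text
[ 0.4032288  -0.30342573  0.21461288] [-2.21628814e+00 -2.22657081e+00 -3.64415165e-04] [-6.94615118e-01 -4.95533212e-02  1.98052100e+00  2.47737911e-04
  1.21061299e+00 -6.99331274e-01] 16.3
[array([377.00643905, 291.90203964]), array([819.51598921,  68.56149854]), array([773.8614084 ,  78.87196535])]
```

View pics/w7.png

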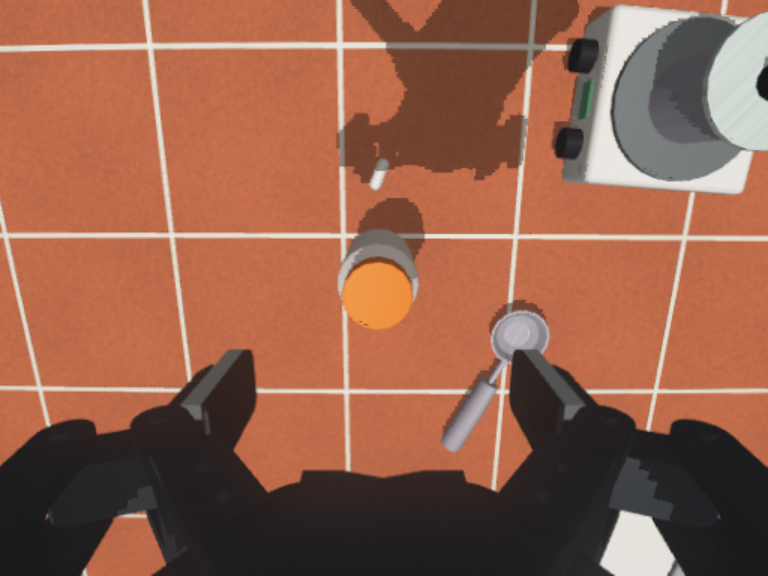

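View pics/s7c.png

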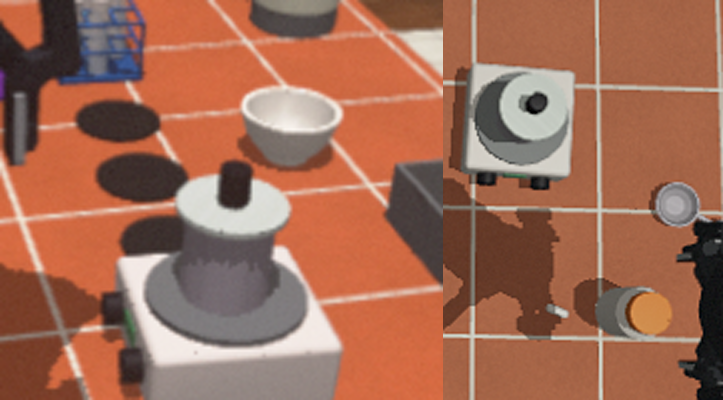

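The lid sits centred on the beaker, and the stack stands on the plate. The tall bottle's cap is at (378,294.5) against (377,292) predicted, so its position is about (0.399, −0.310).

Call:
{"op": "drive_tool", "data": {
  "deltas": [
    {"hand": 1, "offset": [-0.4, -0.6, -6], "angular": [0, 0, 0]},
    {"hand": 1, "offset": [-0.4, -0.6, -6], "angular": [0, 0, 0]},
    {"hand": 1, "offset": [-0.4, -0.6, -11], "angular": [0, 0, 0]},
    {"hand": 1, "offset": [-0.4, -0.6, -15], "angular": [0, 0, 0]},
    {"hand": 1, "offset": [-0.4, -0.6, -17.2], "angular": [0, 0, 0]},
    {"hand": 1, "offset": [-0.4, -0.6, -17.2], "angular": [0, 0, 0]},
    {"hand": 0, "offset": [-0.4, -0.6, -17.2], "angular": [0, 0, 0]},
    {"hand": 0, "offset": [-0.4, -0.6, -17.2], "angular": [0, 0, 0]}
  ]
}}

```text
time: 17.4
tool_pos: [0.4001, -0.3113, 0.0451]
tcp_rot: [2.215, 2.222, 0.001]
wrist_force: [-0.8, -0.4, 2.1]
width: 0.641
```

Call:
{"op": "drive_tool", "data": {
  "deltas": [
    {"hand": 0, "offset": [0, 0, 0], "angular": [0, 0, 0]},
    {"hand": 0, "offset": [0, 0, 0], "angular": [0, 0, 0]},
    {"hand": 0, "offset": [0, 0, 0], "angular": [0, 0, 0]},
    {"hand": 0, "offset": [0, 0, 2], "angular": [0, 0, 0]},
    {"hand": 0, "offset": [0, 0, 6], "angular": [0, 0, 0]},
    {"hand": 0, "offset": [0, 0, 8], "angular": [0, 0, 0]},
    {"hand": 0, "offset": [0, 0, 8], "angular": [0, 0, 0]},
    {"hand": 0, "offset": [0, 0, 8], "angular": [0, 0, 0]}
  ],
  "force": 50
}}

```text
time: 18.4
tool_pos: [0.3977, -0.3095, 0.1219]
tcp_rot: [-2.217, -2.224, 0.0]
wrist_force: [-1.3, 0.1, -1.7]
width: 0.637
```

Call:
{"op": "drive_tool", "data": {
  "deltas": [
    {"hand": 0, "offset": [3, 15, 0], "angular": [0, 0, 0]},
    {"hand": 0, "offset": [3, 15, 0], "angular": [0, 0, 0]},
    {"hand": 0, "offset": [3, 15, 0], "angular": [0, 0, 0]},
    {"hand": 0, "offset": [6, 25.5, 0], "angular": [0, 0, 0]},
    {"hand": 0, "offset": [6, 25.5, 0], "angular": [0, 0, 0]},
    {"hand": 0, "offset": [12, 25.5, 0], "angular": [0, 0, 0]},
    {"hand": 0, "offset": [18, 25.5, 0], "angular": [0, 0, 0]},
    {"hand": 0, "offset": [21.7, 25.5, 0], "angular": [0, 0, 0]}
  ]
}}

```text
time: 19.4
tool_pos: [0.6167, -0.0543, 0.1206]
tcp_rot: [-2.216, -2.225, 0.002]
wrist_force: [-0.5, -0.2, -1.6]
width: 0.641
```

Call:
{"op": "drive_tool", "data": {
  "deltas": [
    {"hand": 0, "offset": [0, 0, 0], "angular": [0, 0, 0]},
    {"hand": 0, "offset": [0, 0, 0], "angular": [0, 0, 0]},
    {"hand": 0, "offset": [0, 0, -3], "angular": [0, 0, 0]},
    {"hand": 0, "offset": [0, 0, -6], "angular": [0, 0, 0]},
    {"hand": 0, "offset": [0, 0, -7.2], "angular": [0, 0, 0]},
    {"hand": 0, "offset": [0, 0, -7.2], "angular": [0, 0, 0]},
    {"hand": 0, "offset": [0, 0, -7.2], "angular": [0, 0, 0]}
  ]
}}

```text
time: 20.27
tool_pos: [0.6151, -0.0551, 0.0511]
tcp_rot: [2.218, 2.224, 0.001]
wrist_force: [-0.2, 0.1, -1.6]
width: 0.645
```

```bash
python3 - <<'E'
from h import *
c=snap("side","s8",1);s=bot.read_state(); print(s["tool_pos"],s["tcp_rot"],s["width"],s["wrist_force"],s["time"])
u,v=map(int,proj(c,(.616,-.0545,.04)));f=c["frame"][v-60:v+60,u-70:u+70]
cv2.imwrite("pics/s8c.png",cv2.resize(f,None,fx=5,fy=5,interpolation=cv2.INTER_CUBIC))
E
```

```text
[ 0.61519074 -0.05507672  0.05112262] [2.21783610e+00 2.22417379e+00 7.19719168e-04] 0.6384652801355096 [ 0.08131892  0.59769696 -1.35715148] 20.325
```

View pics/s8c.png

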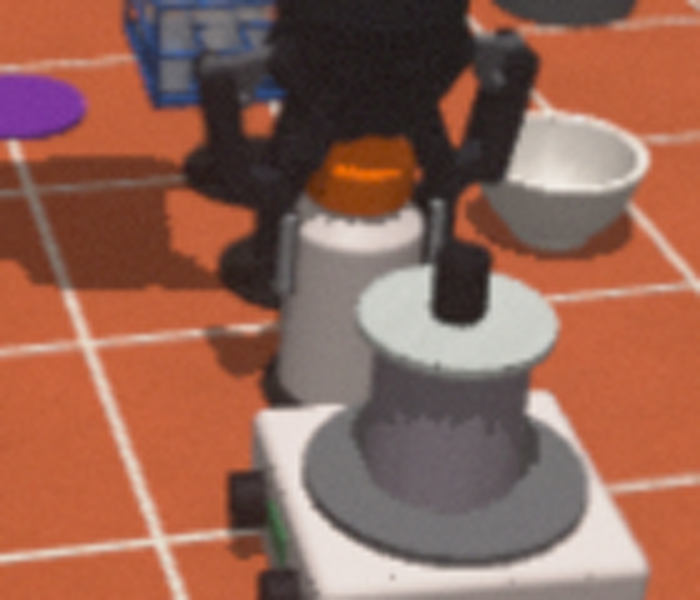

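The tall bottle is upright over the pad nearest the stirrer, and the lid stack is intact. Lowering to contact.

Call:
{"op": "drive_tool", "data": {
  "deltas": [
    {"hand": 0, "offset": [0.05, 0, -0.2], "angular": [0, 0, 0]},
    {"hand": 0, "offset": [0.05, 0, -0.3], "angular": [0, 0, 0]},
    {"hand": 0, "offset": [0.05, 0, -0.3], "angular": [0, 0, 0]}
  ]
}}

```text
time: 20.7
tool_pos: [0.6161, -0.055, 0.0492]
tcp_rot: [2.218, 2.225, 0.0]
wrist_force: [-3.5, 1.0, 6.7]
width: 0.637
```

Call:
{"op": "drive_tool", "data": {
  "deltas": [
    {"hand": 0, "offset": [0, 0, -0.1], "angular": [0, 0, 0]},
    {"hand": 0, "offset": [0, 0, -0.1], "angular": [0, 0, 0]}
  ]
}}

```text
time: 20.95
tool_pos: [0.616, -0.0549, 0.0492]
tcp_rot: [2.218, 2.225, 0.0]
wrist_force: [-6.6, 1.6, 12.4]
width: 0.637
```

Call:
{"op": "drive_tool", "data": {
  "deltas": [
    {"hand": 1, "offset": [0, 0, 0.2], "angular": [0, 0, 0]},
    {"hand": 1, "offset": [0, 0, 0.2], "angular": [0, 0, 0]},
    {"hand": 1, "offset": [0, 0, 0.2], "angular": [0, 0, 0]},
    {"hand": 1, "offset": [0, 0, 3], "angular": [0, 0, 0]},
    {"hand": 1, "offset": [0, 0, 9], "angular": [0, 0, 0]},
    {"hand": 1, "offset": [0, 0, 14], "angular": [0, 0, 0]},
    {"hand": 1, "offset": [0, 0, 14], "angular": [0, 0, 0]},
    {"hand": 1, "offset": [0, 0, 14], "angular": [0, 0, 0]}
  ]
}}

```text
time: 21.95
tool_pos: [0.6154, -0.0549, 0.1861]
tcp_rot: [-2.218, -2.224, 0.001]
wrist_force: [0.0, 0.6, -1.0]
width: 0.999
```

Call:
{"op": "drive_tool", "data": {
  "deltas": [
    {"hand": 1, "offset": [-19.5, 21.9, 0], "angular": [0, 0, 0]},
    {"hand": 1, "offset": [-19.5, 21.9, 0], "angular": [0, 0, 0]},
    {"hand": 1, "offset": [-19.5, 21.9, 0], "angular": [0, 0, 0]},
    {"hand": 1, "offset": [-19.5, 21.9, 0], "angular": [0, 0, 0]},
    {"hand": 1, "offset": [-19.5, 21.9, 0], "angular": [0, 0, 0]},
    {"hand": 1, "offset": [-19.5, 21.9, 0], "angular": [0, 0, 0]},
    {"hand": 1, "offset": [-19.5, 21.9, 0], "angular": [0, 0, 0]}
  ]
}}

```text
time: 22.82
tool_pos: [0.4202, 0.1636, 0.1852]
tcp_rot: [-2.217, -2.225, 0.004]
wrist_force: [0.1, 0.9, -0.2]
width: 0.995
```

```bash
python3 - <<'E'
from h import *
c=snap("wrist","w9",1.5);s=bot.read_state(); print(s["tool_pos"],s["tcp_rot"],s["time"])
f=cv2.cvtColor(c["frame"],cv2.COLOR_BGR2HSV)
m=((f[...,0]>8)&(f[...,0]<22)&(f[...,1]>150)&(f[...,2]>190)).astype(np.uint8)
n,l,st,ce=cv2.connectedComponentsWithStats(m)
p=proj(c,(.4215,.164,.078));print("pred",p)
for i in range(1,n):
    if st[i][4]>60:print(st[i],ce[i],at_z(c,*ce[i],.078))
f=c["frame"];u,v=map(int,p);cv2.imwrite("pics/w9c.png",cv2.resize(f[max(0,v-90):v+90,u-120:u+120],None,fx=3,fy=3))
# tall bottle check by side/top
t=snap("top","t9",1);f=cv2.cvtColor(t["frame"],cv2.COLOR_BGR2HSV)
m=((f[...,0]>6)&(f[...,0]<22)&(f[...,1]>140)&(f[...,2]>170)).astype(np.uint8)
n,l,st,ce=cv2.connectedComponentsWithStats(m)
for i in range(1,n):
    if st[i][4]>60:print("top",st[i],at_z(t,*ce[i],.112))
E
```

```text
[0.42073906 0.16333586 0.18554516] [-2.21828712 -2.22404687  0.00279765] 22.875
pred (np.float64(257.93026511118484), np.float64(188.0547268691598))
[   0    0   67   44 1355] [28.42878229 17.79704797] [0.23643238 0.30462846 0.078     ]
[ 70   0  73  23 695] [102.19280576   8.75251799] [0.29751342 0.31007889 0.078     ]
[ 210    0   75   52 2320] [246.86336207  26.25646552] [0.41189905 0.29688367 0.078     ]
[ 365    0   71   55 2057] [400.12931454  24.28147788] [0.53409232 0.2994793  0.078     ]
[224  58  47  22 722] [245.84487535  66.83240997] [0.41096802 0.26666565 0.078     ]
[ 338   60  127  126 5261] [399.17088006 131.6339099 ] [0.54394727 0.21518356 0.078     ]
[  87  107  124   78 6858] [149.90667833 150.39297171] [0.32596475 0.19799178 0.078     ]
[ 214  111  122   74 3904] [272.73232582 151.26818648] [0.43431204 0.19749838 0.078     ]
[ 461  124   51   63 2153] [488.97027404 155.16163493] [0.62849349 0.19533795 0.078     ]
[   0  130   90   55 2960] [ 45.60641892 161.3625    ] [0.23000219 0.18815103 0.078     ]
[ 216  172  117  119 9501] [272.74844753 234.18955899] [0.43589
[... 558 characters left out ...]
220 296  31  21 511] [234.8590998  304.70450098] [0.39856119 0.03991704 0.078     ]
[289 296  35  27 611] [307.53518822 305.7888707 ] [0.47338361 0.03887472 0.078     ]
[326 296  28  32 464] [336.59482759 307.52155172] [0.50358717 0.0367479  0.078     ]
[203 298  13  15  73] [211.35616438 307.93150685] [0.37420436 0.03582044 0.078     ]
[ 61 341  48  33 772] [ 85.27331606 360.56476684] [ 0.23031703 -0.0355123   0.078     ]
[ 59 377  47   7 185] [ 78.81621622 380.11351351] [ 0.2178396  -0.06414342  0.078     ]
top [269 128  21  21 332] [ 0.61591979 -0.05446685  0.112     ]
top [167 223  13  15 134] [0.42169803 0.15579407 0.112     ]
top [210 226  10  11  82] [0.42270573 0.07207622 0.112     ]
```

View pics/w9c.png

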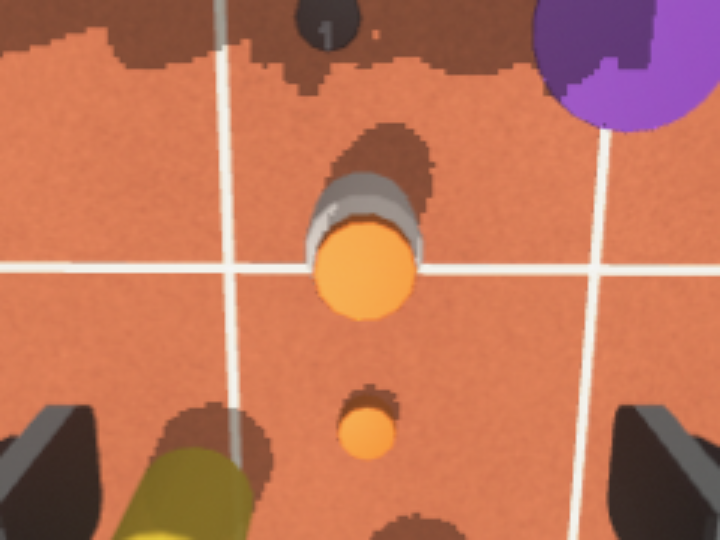

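The tall bottle is measured at (0.6159, −0.0545), dead centre on its pad. In the crop, the small bottle's cap at (365,270) matches the prediction within 1 px.

Call:
{"op": "drive_tool", "data": {
  "deltas": [
    {"hand": 1, "offset": [0.05, 0, -6], "angular": [0, 0, 0]},
    {"hand": 1, "offset": [0.05, 0, -6], "angular": [0, 0, 0]},
    {"hand": 1, "offset": [0.05, 0, -12], "angular": [0, 0, 0]},
    {"hand": 1, "offset": [0.05, 0, -16.5], "angular": [0, 0, 0]},
    {"hand": 1, "offset": [0.05, 0, -16.5], "angular": [0, 0, 0]},
    {"hand": 1, "offset": [0.05, 0, -16.5], "angular": [0, 0, 0]},
    {"hand": 0, "offset": [0.05, 0, -16.5], "angular": [0, 0, 0]},
    {"hand": 0, "offset": [0.05, 0, -16.5], "angular": [0, 0, 0]}
  ],
  "force": 30
}}

```text
time: 23.92
tool_pos: [0.4229, 0.1646, 0.0236]
tcp_rot: [2.217, 2.224, 0.005]
wrist_force: [-0.2, 0.0, 0.4]
width: 0.605
```

Call:
{"op": "drive_tool", "data": {
  "deltas": [
    {"hand": 0, "offset": [0, 0, 0], "angular": [0, 0, 0]},
    {"hand": 0, "offset": [0, 0, 0], "angular": [0, 0, 0]},
    {"hand": 0, "offset": [0, 0, 0], "angular": [0, 0, 0]},
    {"hand": 0, "offset": [0, 0, 2], "angular": [0, 0, 0]},
    {"hand": 0, "offset": [0, 0, 6], "angular": [0, 0, 0]},
    {"hand": 0, "offset": [0, 0, 9], "angular": [0, 0, 0]},
    {"hand": 0, "offset": [0, 0, 9], "angular": [0, 0, 0]},
    {"hand": 0, "offset": [0, 0, 9], "angular": [0, 0, 0]}
  ]
}}

```text
time: 24.92
tool_pos: [0.4206, 0.1639, 0.111]
tcp_rot: [-2.218, -2.225, 0.001]
wrist_force: [-0.2, -0.3, -1.3]
width: 0.456
```

Call:
{"op": "drive_tool", "data": {
  "deltas": [
    {"hand": 0, "offset": [6, -0.6, 0], "angular": [0, 0, 0]},
    {"hand": 0, "offset": [12, -1.2, 0], "angular": [0, 0, 0]},
    {"hand": 0, "offset": [18, -1.8, 0], "angular": [0, 0, 0]},
    {"hand": 0, "offset": [20.65, -1.95, 0], "angular": [0, 0, 0]},
    {"hand": 0, "offset": [20.65, -1.95, 0], "angular": [0, 0, 0]},
    {"hand": 0, "offset": [20.65, -1.95, -4], "angular": [0, 0, 0]},
    {"hand": 0, "offset": [20.65, -1.95, -8], "angular": [0, 0, 0]},
    {"hand": 0, "offset": [20.65, -1.95, -8], "angular": [0, 0, 0]}
  ]
}}

```text
time: 25.92
tool_pos: [0.6238, 0.1442, 0.0279]
tcp_rot: [-2.215, -2.223, 0.009]
wrist_force: [0.0, -0.2, -1.3]
width: 0.454
```

Call:
{"op": "drive_tool", "data": {
  "deltas": [
    {"hand": 0, "offset": [0, 0, 0], "angular": [0, 0, 0]},
    {"hand": 0, "offset": [0, 0, -0.3], "angular": [0, 0, 0]},
    {"hand": 0, "offset": [0, 0, -0.3], "angular": [0, 0, 0]},
    {"hand": 0, "offset": [0, 0, -0.3], "angular": [0, 0, 0]}
  ]
}}

```text
time: 26.42
tool_pos: [0.6278, 0.1446, 0.0291]
tcp_rot: [2.218, 2.225, 0.001]
wrist_force: [-0.7, 0.2, 0.4]
width: 0.456
```

Call:
{"op": "drive_tool", "data": {
  "deltas": [
    {"hand": 0, "offset": [0.05, 0, -0.1], "angular": [0, 0, 0]},
    {"hand": 0, "offset": [0.05, 0, -0.2], "angular": [0, 0, 0]},
    {"hand": 0, "offset": [0.05, 0, -0.2], "angular": [0, 0, 0]}
  ]
}}

```text
time: 26.8
tool_pos: [0.6281, 0.1445, 0.0264]
tcp_rot: [-2.218, -2.225, 0.0]
wrist_force: [-0.5, 0.9, 0.1]
width: 0.457
```

Call:
{"op": "drive_tool", "data": {
  "deltas": [
    {"hand": 0, "offset": [0, 0, -0.1], "angular": [0, 0, 0]},
    {"hand": 0, "offset": [0, 0, -0.1], "angular": [0, 0, 0]}
  ]
}}

```text
time: 27.05
tool_pos: [0.6282, 0.1445, 0.0255]
tcp_rot: [-2.218, -2.225, 0.0]
wrist_force: [-0.4, 0.1, -1.5]
width: 0.457
```

Call:
{"op": "drive_tool", "data": {
  "deltas": [
    {"hand": 0, "offset": [0, 0, -0.1], "angular": [0, 0, 0]},
    {"hand": 0, "offset": [0, 0, -0.1], "angular": [0, 0, 0]}
  ]
}}

```text
time: 27.3
tool_pos: [0.6283, 0.1446, 0.0253]
tcp_rot: [-2.218, -2.225, -0.0]
wrist_force: [-1.5, -1.0, 5.0]
width: 0.46
```

Contact. Release and go to the brown bottle.

Call:
{"op": "drive_tool", "data": {
  "deltas": [
    {"hand": 1, "offset": [0, 0, 0.1], "angular": [0, 0, 0]},
    {"hand": 1, "offset": [0, 0, 0.1], "angular": [0, 0, 0]},
    {"hand": 1, "offset": [0, 0, 0.1], "angular": [0, 0, 0]},
    {"hand": 1, "offset": [0, 0, 3], "angular": [0, 0, 0]},
    {"hand": 1, "offset": [0, 0, 9], "angular": [0, 0, 0]},
    {"hand": 1, "offset": [0, 0, 15], "angular": [0, 0, 0]},
    {"hand": 1, "offset": [0, 0, 15], "angular": [0, 0, 0]},
    {"hand": 1, "offset": [0, 0, 15], "angular": [0, 0, 0]}
  ]
}}

```text
time: 28.3
tool_pos: [0.6281, 0.1445, 0.1746]
tcp_rot: [2.218, 2.225, 0.0]
wrist_force: [-0.9, 0.5, -0.5]
width: 1.003
```

Call:
{"op": "drive_tool", "data": {
  "deltas": [
    {"hand": 1, "offset": [-19, -15.3, 0], "angular": [0, 0, 0]},
    {"hand": 1, "offset": [-19, -15.3, 0], "angular": [0, 0, 0]},
    {"hand": 1, "offset": [-19, -15.3, 0], "angular": [0, 0, 0]},
    {"hand": 1, "offset": [-19, -15.3, 0], "angular": [0, 0, 0]},
    {"hand": 1, "offset": [-19, -15.3, 0], "angular": [0, 0, 0]},
    {"hand": 1, "offset": [-19, -15.3, 0], "angular": [0, 0, 0]},
    {"hand": 1, "offset": [-19, -15.3, 0], "angular": [0, 0, 0]}
  ]
}}

```text
time: 29.18
tool_pos: [0.4388, -0.008, 0.1741]
tcp_rot: [-2.217, -2.225, 0.001]
wrist_force: [0.4, -0.1, -0.6]
width: 1.003
```

```bash
python3 - <<'E'
from h import *
c=snap("wrist","w10",1.5);s=bot.read_state(); print(s["tool_pos"],s["tcp_rot"],s["time"])
p=proj(c,(.4384,-.0089,.095));print("pred",np.array(p)*1.5)
t=snap("top","t10",1);f=cv2.cvtColor(t["frame"],cv2.COLOR_BGR2HSV)
m=((f[...,0]>6)&(f[...,0]<22)&(f[...,1]>140)&(f[...,2]>170)).astype(np.uint8)
n,l,st,ce=cv2.connectedComponentsWithStats(m)
for i in range(1,n):
    if st[i][4]>60:print("top",st[i],at_z(t,*ce[i],.112),at_z(t,*ce[i],.082))
E
```

```text
[ 0.43894132 -0.00789862  0.17425814] [-2.21651362e+00 -2.22553163e+00  4.62672288e-04] 29.225
pred [383.98455533 297.80332752]
top [161  14  20   9  84] [0.87445183 0.18024799 0.112     ] [0.89018404 0.18641016 0.082     ]
top [258  15  14  10  76] [ 0.87550511 -0.01970781  0.112     ] [ 0.89127264 -0.02024986  0.082     ]
top [134  43  20  24 206] [0.79208686 0.23872956 0.112     ] [0.80505749 0.24685253 0.082     ]
top [219  43  31  23 249] [0.79481447 0.0467237  0.112     ] [0.80787656 0.048409   0.082     ]
top [409  49  24  22 166] [ 0.79511216 -0.3476557   0.112     ] [ 0.80818423 -0.35919336  0.082     ]
top [143  82  48  32 658] [0.69555732 0.1770741  0.112     ] [0.70529146 0.18312985 0.082     ]
top [255  82  37  45 627] [ 0.68970259 -0.03168213  0.112     ] [ 0.69924043 -0.03262566  0.082     ]
top [ 71  84  33  27 275] [0.69553465 0.35532935 0.112     ] [0.70526803 0.36736174 0.082     ]
top [241  85  11  26 125] [0.69673081 0.01304973 0.112     ] [0.7065043  0.01360599 0.082     ]
top [333  85  43  39 698] [ 0.69238984 -0.21117574  0.112     ] [ 0.70201778 -0.21813743  
[... 2378 characters left out ...]
op [444 278  35  33 392] [ 0.30366182 -0.41915592  0.112     ] [ 0.30025629 -0.43309087  0.082     ]
top [250 307  18  13  76] [ 0.26134051 -0.01574663  0.112     ] [ 0.25651601 -0.01615587  0.082     ]
top [351 310  16  13  62] [ 0.25888031 -0.21526667  0.112     ] [ 0.25397332 -0.22236552  0.082     ]
top [119 327   8  25  64] [0.20793926 0.24850747 0.112     ] [0.20132429 0.25695828 0.082     ]
top [208 331  38  31 328] [0.20048798 0.04334674 0.112     ] [0.19362319 0.04491881 0.082     ]
top [316 331  27  35 327] [ 0.20321792 -0.1544285   0.112     ] [ 0.19644466 -0.15948753  0.082     ]
top [416 334  13  23 110] [ 0.20700277 -0.34657465  0.112     ] [ 0.20035641 -0.35807605  0.082     ]
```

View pics/w10.png

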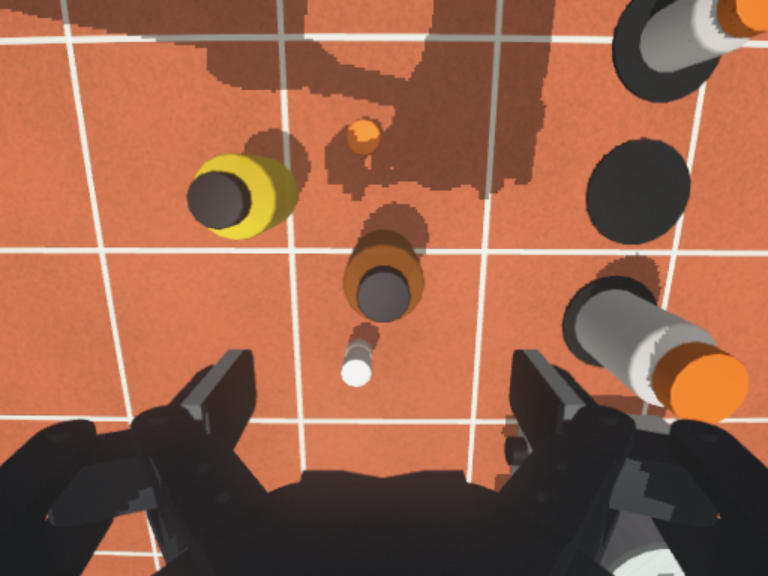

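The small bottle measures (0.6282, 0.1448), which is centred. The brown cap at (383,295) puts it at about (0.438, −0.008), right under the tool. Yellow at (220,200) is clear.

Call:
{"op": "drive_tool", "data": {
  "deltas": [
    {"hand": 1, "offset": [0, 0, -6], "angular": [0, 0, 0]},
    {"hand": 1, "offset": [0, 0, -6], "angular": [0, 0, 0]},
    {"hand": 1, "offset": [0, 0, -11], "angular": [0, 0, 0]},
    {"hand": 1, "offset": [0, 0, -13.9], "angular": [0, 0, 0]},
    {"hand": 1, "offset": [0, 0, -13.9], "angular": [0, 0, 0]},
    {"hand": 1, "offset": [0, 0, -13.9], "angular": [0, 0, 0]},
    {"hand": 0, "offset": [0, 0, -13.9], "angular": [0, 0, 0]},
    {"hand": 0, "offset": [0, 0, -13.9], "angular": [0, 0, 0]}
  ],
  "force": 50
}}

```text
time: 30.28
tool_pos: [0.4395, -0.0085, 0.037]
tcp_rot: [2.217, 2.223, 0.003]
wrist_force: [-0.8, -0.1, 0.0]
width: 0.607
```

Call:
{"op": "drive_tool", "data": {
  "deltas": [
    {"hand": 0, "offset": [0, 0, 0], "angular": [0, 0, 0]},
    {"hand": 0, "offset": [0, 0, 0], "angular": [0, 0, 0]},
    {"hand": 0, "offset": [0, 0, 0], "angular": [0, 0, 0]},
    {"hand": 0, "offset": [0, 0, 2], "angular": [0, 0, 0]},
    {"hand": 0, "offset": [0, 0, 6], "angular": [0, 0, 0]},
    {"hand": 0, "offset": [0, 0, 9], "angular": [0, 0, 0]},
    {"hand": 0, "offset": [0, 0, 9], "angular": [0, 0, 0]},
    {"hand": 0, "offset": [0, 0, 9], "angular": [0, 0, 0]}
  ]
}}

```text
time: 31.28
tool_pos: [0.4373, -0.0084, 0.1246]
tcp_rot: [-2.217, -2.224, 0.001]
wrist_force: [-0.5, -0.1, -2.3]
width: 0.568
```

Call:
{"op": "drive_tool", "data": {
  "deltas": [
    {"hand": 0, "offset": [3, 5.35, 0], "angular": [0, 0, 0]},
    {"hand": 0, "offset": [9, 5.35, 0], "angular": [0, 0, 0]},
    {"hand": 0, "offset": [14, 5.35, 0], "angular": [0, 0, 0]},
    {"hand": 0, "offset": [18.4, 5.35, 0], "angular": [0, 0, 0]},
    {"hand": 0, "offset": [18.4, 5.35, 0], "angular": [0, 0, 0]},
    {"hand": 0, "offset": [18.4, 5.35, -3], "angular": [0, 0, 0]},
    {"hand": 0, "offset": [18.4, 5.35, -7], "angular": [0, 0, 0]},
    {"hand": 0, "offset": [18.4, 5.35, -7.8], "angular": [0, 0, 0]}
  ]
}}

```text
time: 32.28
tool_pos: [0.6166, 0.0448, 0.0423]
tcp_rot: [-2.213, -2.219, 0.012]
wrist_force: [-0.4, 0.3, -3.4]
width: 0.566
```

Call:
{"op": "drive_tool", "data": {
  "deltas": [
    {"hand": 0, "offset": [0, 0, 0], "angular": [0, 0, 0]},
    {"hand": 0, "offset": [0, 0, 0], "angular": [0, 0, 0]},
    {"hand": 0, "offset": [0, 0, -0.3], "angular": [0, 0, 0]},
    {"hand": 0, "offset": [0, 0, -0.3], "angular": [0, 0, 0]}
  ]
}}

```text
time: 32.78
tool_pos: [0.6227, 0.0451, 0.0454]
tcp_rot: [2.217, 2.224, 0.001]
wrist_force: [-0.6, -0.7, -1.3]
width: 0.568
```

Call:
{"op": "drive_tool", "data": {
  "deltas": [
    {"hand": 0, "offset": [0, 0, -0.1], "angular": [0, 0, 0]},
    {"hand": 0, "offset": [0, 0, -0.2], "angular": [0, 0, 0]},
    {"hand": 0, "offset": [0, 0, -0.2], "angular": [0, 0, 0]}
  ]
}}

```text
time: 33.15
tool_pos: [0.6221, 0.045, 0.0424]
tcp_rot: [-2.218, -2.225, 0.0]
wrist_force: [0.4, 0.3, -1.3]
width: 0.565
```

Call:
{"op": "drive_tool", "data": {
  "deltas": [
    {"hand": 0, "offset": [0, 0, -0.2], "angular": [0, 0, 0]},
    {"hand": 0, "offset": [0, 0, -0.2], "angular": [0, 0, 0]},
    {"hand": 0, "offset": [0, 0, -0.2], "angular": [0, 0, 0]}
  ]
}}

```text
time: 33.52
tool_pos: [0.6225, 0.0451, 0.0413]
tcp_rot: [2.218, 2.225, 0.001]
wrist_force: [-3.7, 0.9, 4.6]
width: 0.566
```

Call:
{"op": "drive_tool", "data": {
  "deltas": [
    {"hand": 0, "offset": [0, 0, -0.1], "angular": [0, 0, 0]},
    {"hand": 0, "offset": [0, 0, -0.1], "angular": [0, 0, 0]}
  ]
}}

```text
time: 33.78
tool_pos: [0.6225, 0.0451, 0.0412]
tcp_rot: [2.218, 2.225, 0.0]
wrist_force: [-5.5, -0.0, 10.6]
width: 0.568
```

Contact. Release, retreat, and check.

Call:
{"op": "drive_tool", "data": {
  "deltas": [
    {"hand": 1, "offset": [0, 0, 0.2], "angular": [0, 0, 0]},
    {"hand": 1, "offset": [0, 0, 0.2], "angular": [0, 0, 0]},
    {"hand": 1, "offset": [0, 0, 0.2], "angular": [0, 0, 0]},
    {"hand": 1, "offset": [0, 0, 3], "angular": [0, 0, 0]},
    {"hand": 1, "offset": [0, 0, 9], "angular": [0, 0, 0]},
    {"hand": 1, "offset": [0, 0, 15], "angular": [0, 0, 0]},
    {"hand": 1, "offset": [0, 0, 16], "angular": [0, 0, 0]},
    {"hand": 1, "offset": [0, 0, 16], "angular": [0, 0, 0]}
  ]
}}

```text
time: 34.78
tool_pos: [0.6227, 0.0451, 0.2004]
tcp_rot: [2.217, 2.224, 0.002]
wrist_force: [-0.6, 0.8, -0.6]
width: 1.002
```

Call:
{"op": "drive_tool", "data": {
  "deltas": [
    {"hand": 1, "offset": [-18, 18, 3], "angular": [0, 0, 0]},
    {"hand": 1, "offset": [-18, 18, 3], "angular": [0, 0, 0]},
    {"hand": 1, "offset": [-18, 18, 3], "angular": [0, 0, 0]},
    {"hand": 1, "offset": [-18, 18, 3], "angular": [0, 0, 0]},
    {"hand": 1, "offset": [-18, 18, 3], "angular": [0, 0, 0]},
    {"hand": 1, "offset": [-18, 18, 3], "angular": [0, 0, 0]},
    {"hand": 1, "offset": [-18, 18, 3], "angular": [0, 0, 0]},
    {"hand": 1, "offset": [-18, 18, 3], "angular": [0, 0, 0]}
  ]
}}

```text
time: 35.78
tool_pos: [0.4429, 0.224, 0.2289]
tcp_rot: [-2.22, -2.222, 0.002]
wrist_force: [0.7, 0.9, 0.0]
width: 1.003
```

```bash
python3 - <<'E'
from h import *
c=snap("side","s11",1);t=snap("top","t11",1);s=bot.read_state(); print(s["tool_pos"],s["width"],s["time"])
d=cv2.resize(c["frame"][120:280,255:415],(400,400),interpolation=cv2.INTER_CUBIC)
e=cv2.resize(t["frame"][95:195,160:390],(800,348),interpolation=cv2.INTER_CUBIC)
# predicted top centres on image
k=800/230
for p in((.6285,.1447,.082),(.6225,.045,.099),(.616,-.0545,.112),(.6078,-.1885,.144)):
    q=(np.array(proj(t,p))-(160,95)+.5)*k; cv2.drawMarker(e,tuple(int(round(a)) for a in q),(255,0,255),0,8,1)
o=np.zeros((590,800,3),np.uint8);o[:340]=e[:340];o[340:590,:250]=cv2.resize(d,(250,250))
o[340:590,260:510]=cv2.resize(c["frame"][150:250,260:360],(250,250),interpolation=cv2.INTER_CUBIC)
cv2.imwrite("pics/f11.png",o)
E
```

```text
[0.44284064 0.22422612 0.22925729] 0.9996393144184269 35.875
```

View pics/f11.png

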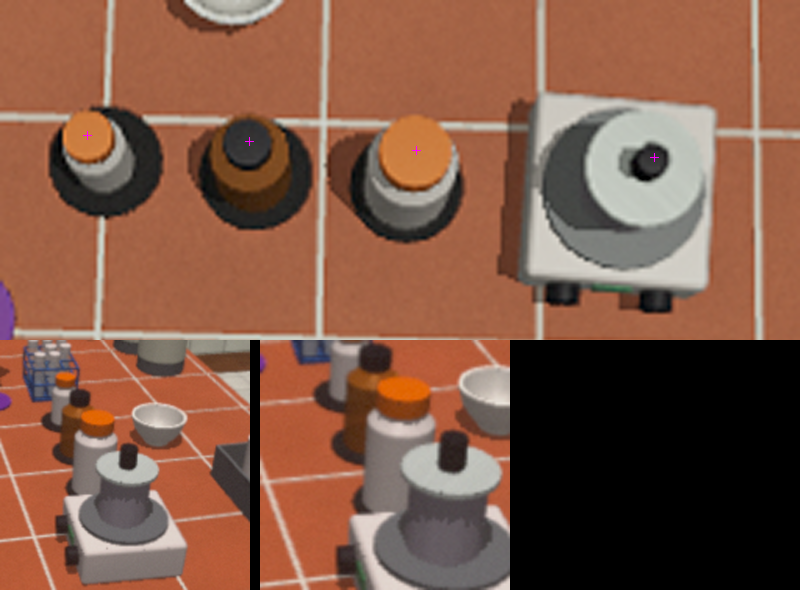

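The final view shows all caps on their predicted centres: (88,135), (249,142) and (416,151). The lid knob is at (651,161) against (654,157) predicted, which is about 2 mm off. Everything is upright and the arm is clear, so I'm handing in.

```bash
python3 -c "
from workcell import bot
print(bot.finish_job())"
```

```text
the job is handed in; nothing more can be done
None
```

The bench is laid out as asked and handed in at about 36 s of the 122 s allowed. I worked in the order you gave, and the gripper is open and clear of everything.

- **Stirrer:** the beaker stands centred on the plate with the lid on top. In the last top view the lid's knob was about 1 pixel (roughly 2 mm) from the expected spot, which is within the calibration error.
- **Bottles:** tall is on the pad nearest the stirrer, brown in the middle and small on the farthest. All stand upright; the measured tall and small positions were within about 1 mm of their pad centres. The brown bottle was checked only by eye, its cap lying on the expected mark.
- **Forces:** the highest wrist reading I saw was about 14 N, when the tall bottle was set down. I did not read the force while the arm was moving between steps.
- **Failed checks:** one automatic fit of the lid's outline and one of the tall bottle's cap picked up the wrong area, so I used positions read from the pictures instead. The mid-job top view of the beaker was partly blocked by the arm; the later views showed it standing centred.

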